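# Remote controls from the charging docks to the sofa rack, in reverse order

## Task

The four remote controls lie side by side on their charging docks. Lay them all in the wooden rack, one in each of its four places, in the reverse order, so that whoever sits on the opposite sofa finds them in the familiar row: the remote from the left end of the docks goes to the right end of the rack, and so on to the other end. Set each one down, without dropping it, flat with the keys up, lengthwise across both rails and about centred between the stops of its place.

Things in the scene. Friction and masses are not known exactly. Their poses are not given: they have to be found in the camera images.
- remote_black: black TV remote control, loose, about 110 g, a flat bar 150 long (own x) x 36 wide (own y) x 20 thick (own z, keys on top). Origin at the centre of its underside. At the start it lies keys up on the dock of its own colour; take it across its 36 mm width at mid-length, where there is free space beside it and under it.
- remote_white: white TV remote control, loose, about 110 g, a flat bar 150 long (own x) x 36 wide (own y) x 20 thick (own z, keys on top). Origin at the centre of its underside. At the start it lies keys up on the dock of its own colour; take it across its 36 mm width at mid-length, where there is free space beside it and under it.
- remote_red: red TV remote control, loose, about 110 g, a flat bar 150 long (own x) x 36 wide (own y) x 20 thick (own z, keys on top). Origin at the centre of its underside. At the start it lies keys up on the dock of its own colour; take it across its 36 mm width at mid-length, where there is free space beside it and under it.
- remote_blue: blue TV remote control, loose, about 110 g, a flat bar 150 long (own x) x 36 wide (own y) x 20 thick (own z, keys on top). Origin at the centre of its underside. At the start it lies keys up on the dock of its own colour; take it across its 36 mm width at mid-length, where there is free space beside it and under it.
- dock_black: black charging dock, fixed on the board, on which the black remote lies at the start. Two rests at x = -50 and +50 (24 long, 66 wide, top at z = 20, with end cheeks up to z = 30, 54 between them), joined by a strip 172 x 16 x 8. Origin at the centre of its underside; x along the remote, parallel to the board's x. The remote's origin starts at z = 20, within 6 mm and 0.05 rad of the dock's.
- dock_white: white charging dock, fixed on the board, on which the white remote lies at the start. Two rests at x = -50 and +50 (24 long, 66 wide, top at z = 20, with end cheeks up to z = 30, 54 between them), joined by a strip 172 x 16 x 8. Origin at the centre of its underside; x along the remote, parallel to the board's x. The remote's origin starts at z = 20, within 6 mm and 0.05 rad of the dock's.
- dock_red: red charging dock, fixed on the board, on which the red remote lies at the start. Two rests at x = -50 and +50 (24 long, 66 wide, top at z = 20, with end cheeks up to z = 30, 54 between them), joined by a strip 172 x 16 x 8. Origin at the centre of its underside; x along the remote, parallel to the board's x. The remote's origin starts at z = 20, within 6 mm and 0.05 rad of the dock's.
- dock_blue: blue charging dock, fixed on the board, on which the blue remote lies at the start. Two rests at x = -50 and +50 (24 long, 66 wide, top at z = 20, with end cheeks up to z = 30, 54 between them), joined by a strip 172 x 16 x 8. Origin at the centre of its underside; x along the remote, parallel to the board's x. The remote's origin starts at z = 20, within 6 mm and 0.05 rad of the dock's.
- board: grey charging board, fixed, 8 thick, 310 along the row. Origin at the underside, mid-row; x along the remotes, y along the row. Docks stand at z = 8, y = -117, -39, +39 and +117 (42 free between remotes). Within 0.25 rad y points to the robot's left. Board and rack stand side by side, either one on the left. Two batteries 40 tall on its far edge (x = 118) are not part of the job.
- rack: wooden rack, fixed, empty: base plate 8 thick, two rails along y at x = -50 and +50 (24 wide, top at z = 28) with stops (18 thick, top at z = 38) that part them into four places, 60 wide, at x = 0, y = -117, -39, +39 and +117. Origin at the underside, amid the places. A remote lies along x across both rails, its origin at z = 28. Within 0.25 rad y points to the robot's left.
Mind the look-alikes: they are no part of the job. Leave any green, pink or yellow look-alike of the remote_black alone.

How it is judged:
At the end, for the whole second after the job is handed in: Each remote rests, released, in the rack place mirroring its dock's place (dock at board y -> rack place at -y): within 16 mm across and 25 mm along, 28 +- 6 mm above the rack's underside, keys up, level within 0.12 rad, along the rack's x within 0.25 rad (either end first), under 0.02 m/s (x of remote_black in the frame of rack between -0.025 and 0.025 m and z of remote_black in the frame of rack between 0.022 and 0.034 m and angle between each of remote_black, remote_white, remote_red, remote_blue's own z axis and vertical below 0.12 rad and angle between the x axis of each of remote_black, remote_white, remote_red, remote_blue and the x axis of rack, either way round below 0.25 rad and linear speed of each of remote_black, remote_white, remote_red, remote_blue below 0.02 m/s and contact force between each of remote_black, remote_white, remote_red, remote_blue and the fingers below 0.05 N and ((y of dock_black in the frame of board between -0.137 and -0.097 m and y of remote_black in the frame of rack between 0.101 and 0.133 m) or (y of dock_black in the frame of board between -0.059 and -0.019 m and y of remote_black in the frame of rack between 0.023 and 0.055 m) or (y of dock_black in the frame of board between 0.019 and 0.059 m and y of remote_black in the frame of rack between -0.055 and -0.023 m) or (y of dock_black in the frame of board between 0.097 and 0.137 m and y of remote_black in the frame of rack between -0.133 and -0.101 m)) and x of remote_white in the frame of rack between -0.025 and 0.025 m and z of remote_white in the frame of rack between 0.022 and 0.034 m and ((y of dock_white in the frame of board between -0.137 and -0.097 m and y of remote_white in the frame of rack between 0.101 and 0.133 m) or (y of dock_white in the frame of board between -0.059 and -0.019 m and y of remote_white in the frame of rack between 0.023 and 0.055 m) or (y of dock_white in the frame of board between 0.019 and 0.059 m and y of remote_white in the frame of rack between -0.055 and -0.023 m) or (y of dock_white in the frame of board between 0.097 and 0.137 m and y of remote_white in the frame of rack between -0.133 and -0.101 m)) and x of remote_red in the frame of rack between -0.025 and 0.025 m and z of remote_red in the frame of rack between 0.022 and 0.034 m and ((y of dock_red in the frame of board between -0.137 and -0.097 m and y of remote_red in the frame of rack between 0.101 and 0.133 m) or (y of dock_red in the frame of board between -0.059 and -0.019 m and y of remote_red in the frame of rack between 0.023 and 0.055 m) or (y of dock_red in the frame of board between 0.019 and 0.059 m and y of remote_red in the frame of rack between -0.055 and -0.023 m) or (y of dock_red in the frame of board between 0.097 and 0.137 m and y of remote_red in the frame of rack between -0.133 and -0.101 m)) and x of remote_blue in the frame of rack between -0.025 and 0.025 m and z of remote_blue in the frame of rack between 0.022 and 0.034 m and ((y of dock_blue in the frame of board between -0.137 and -0.097 m and y of remote_blue in the frame of rack between 0.101 and 0.133 m) or (y of dock_blue in the frame of board between -0.059 and -0.019 m and y of remote_blue in the frame of rack between 0.023 and 0.055 m) or (y of dock_blue in the frame of board between 0.019 and 0.059 m and y of remote_blue in the frame of rack between -0.055 and -0.023 m) or (y of dock_blue in the frame of board between 0.097 and 0.137 m and y of remote_blue in the frame of rack between -0.133 and -0.101 m))); the robot touches nothing.
It fails at once if the black remote is dropped or thrown (moves faster than 0.7 m/s with no finger on it) (linear speed of remote_black above 0.7 m/s and contact force between remote_black and the fingers below 0.05 N).
It fails at once if the white remote is dropped or thrown (moves faster than 0.7 m/s with no finger on it) (linear speed of remote_white above 0.7 m/s and contact force between remote_white and the fingers below 0.05 N).
It fails at once if the red remote is dropped or thrown (moves faster than 0.7 m/s with no finger on it) (linear speed of remote_red above 0.7 m/s and contact force between remote_red and the fingers below 0.05 N).
It fails at once if the blue remote is dropped or thrown (moves faster than 0.7 m/s with no finger on it) (linear speed of remote_blue above 0.7 m/s and contact force between remote_blue and the fingers below 0.05 N).
It also fails if it takes over 106 s, if anything falls off the work surface, if the arm or the gripper's body presses on something with over 40 N, if the wrist force passes 120 N, or if a joint passes its speed limit or range.

## Robot

A 6-joint arm with a two-finger parallel gripper is mounted at the origin on the work surface. World frame = base frame: x ahead of the robot, y to its left, z up, the work surface at z = 0. Lengths are in m, angles in rad, forces in N, time in s.
With the tool pointing down it reaches from about 0.35 to 0.975 m from the base axis. Payload 17.4 kg.
Tool frame: the origin (TCP) lies between the finger pads; the fingertips stand ctrl.tip_extent ahead of it and the grasp point (between the pads) lies 2 mm behind it (ctrl.tip_extent is the distance from the TCP to the fingertips, in m); z points along the fingers, y is the line along which they close (so a half turn about z gives the same grasp; the last joint's range is limited). The gripper opens to 85 mm and grips with 20 to 120 N. Pads are 22 mm wide; open, the fingers measure 114 mm over their backs; the gripper's body (76 mm by 85 mm) begins 54 mm behind the grasp point. The pads swing forward as they close: fully open they stand 13 mm farther back than shut.
Start: joints at [-1.352, 0.116, 1.442, -0, 1.584, -0.038], TCP at [0.171, -0.653, 0.22] pointing down, gripper open.
Joint ranges: [-2.83, 2.83], [-0.83, 2.19], [0.07, 2.5], [-1.14, 4.28], [0.01, 3], [-2.97, 2.97]. Speed limits (rad/s): [1.89, 1.89, 2.22, 3.14, 3.14, 3.14].

## Interface

Orientations are given as a 3x3 rotation matrix whose columns are the frame's x, y, z axes.
In Python, from station import ctrl, vision, hand_in gives the robot as it stands.
- The arm moves only by the tool play_rows, never from a script. Its argument "targets" is a list of rows, each a list of 5 numbers: the shift along the tool's x, y, z in cm, then the turn about the tool's z in rad, then the opening, from 0 (shut) to 1 (fully open). A call has 1 to 10 rows; each row shifts and turns the commanded pose from where the row before left it, along the tool's axes as they then stand; what a row does not reach is not made up. A row lasts 1/10 s, in which the tool goes at most 50 mm and 8.59 degrees, less where a joint would pass 70% of its speed; a pose out of reach is approached as far as the arm can. A call is refused whole if a number of a shift passes 5 or a number of a turn 0.15, either way. A call with a gripper value outside its range is refused whole. The fingers move at their own pace and stop on an object; "force" is the grip in N (left out, the last holds). Time passes only in rows, so rows that do not move let the fingers close. It gives the time, the measured TCP pose, the force, the opening and the grip force at its end, in the units of the state.
- ctrl.sense(): the state, without advancing time (a new reading comes with each control period).
- vision.capture(name): name is "side" or "top" or "wrist"; returns a dict with "image" (480x640x3 uint8, blue, green, red), "fov_y" (degrees; the focal length in pixels is half the picture's height over the tangent of half this angle, whatever the lens; pixels are square), "cx", "cy" (the principal point, pixels), "T" (4x4, takes a point from camera to world coordinates); the wrist camera has in their place "T_tool_cam" (4x4, takes a point from camera to tool coordinates, whose origin is the TCP and whose axes are the flange's). Camera axes: x right, y down, z forward; pixel columns grow to the right and rows downward; lengths in m; the calibration is good to about 2 mm. The wrist camera is an equidistant fisheye: a pixel r from the principal point sees the ray r / f radians off the axis. A picture is of the moment at which its call begins: read the wrist's pose just before it. There is no depth.
- hand_in(): hands the job in; it is judged then, once.
The state is a dict: "clock": time; "q": joint angles; "qvel": joint speeds; "joint_efforts": joint torques, N m; "tool_pos": TCP position; "ee_rot": TCP orientation; "wrist_force": force on the tool from outside, world axes, zero at the start; "torque": the same for the moment, N m; "finger_gap": finger opening in m; "finger_force": force on a finger pad.
Only numpy, scipy, OpenCV 4.12 (cv2) and the standard library are available. Lean on these libraries where they do the work, as an engineer would, in place of code of your own. Each camera call takes 0.05 s, during which the arm holds its last target. There are 200 camera calls.

## Working session

There is one attempt and no reset: what is moved stays moved. The work goes in short steps, Python scripts to look and compute and a tool call to move; the robot and the scene stay as the last step left them, time stands still between calls to the robot, and variables do not carry over. Pictures are saved under pics/ and viewed, at most 14 in all, crops included, and the job is handed in when it is done.

Besides the shell and the picture viewer there is one more tool, called as name(argument=value, ...) on one line, values as JSON. play_rows: Moves the arm, as the interface text tells. Its arguments: {"type":"object","properties":{"targets":{"type":"array","items":{"type":"array","items":{"type":"number"}}},"force":{"type":"number"}},"required":["targets"]}

```bash
mkdir -p pics
cat > cap.py <<'E'
import sys,cv2,numpy as np,pickle
from station import ctrl,vision
for n in sys.argv[2:]:
    s=ctrl.sense(); c=vision.capture(n); c['state']=s
    cv2.imwrite(f'pics/{n}{sys.argv[1]}.png',c['image']); pickle.dump(c,open(f'{n}{sys.argv[1]}.pkl','wb'))
    print(n,c['fov_y'],c['cx'],c['cy'],np.round(c.get('T',c.get('T_tool_cam')),4).tolist())
print(s['clock'],np.round(s['tool_pos'],4),np.round(s['ee_rot'],3).tolist(),s['finger_gap'],ctrl.tip_extent)
E
python3 cap.py 0 side top wrist
```

```text
side 56.76404140144355 310.9415833623117 242.0580490851947 [[0.9961, -0.0614, 0.0634, 0.3834], [-0.0866, -0.5393, 0.8377, -0.7296], [-0.0173, -0.8399, -0.5425, 0.5456], [0.0, 0.0, 0.0, 1.0]]
top 57.98502905430681 318.3862811746739 240.37180760981397 [[-0.0105, -0.9865, 0.1636, 0.2861], [-0.9997, 0.0142, 0.0219, 0.0475], [-0.0239, -0.1633, -0.9863, 0.9724], [0.0, 0.0, 0.0, 1.0]]
wrist 65.70646984690485 321.9240537731946 239.27499513507135 [[-0.0019, -0.948, -0.3181, 0.0807], [1.0, -0.0018, -0.0007, -0.0005], [0.0, -0.3181, 0.948, -0.1544], [0.0, 0.0, 0.0, 1.0]]
0.1 [ 0.1714 -0.6527  0.2193] [[0.967, 0.254, -0.0], [0.254, -0.967, 0.001], [0.0, -0.001, -1.0]] 0.08556014486384565 0.017
```

View pics/top0.png

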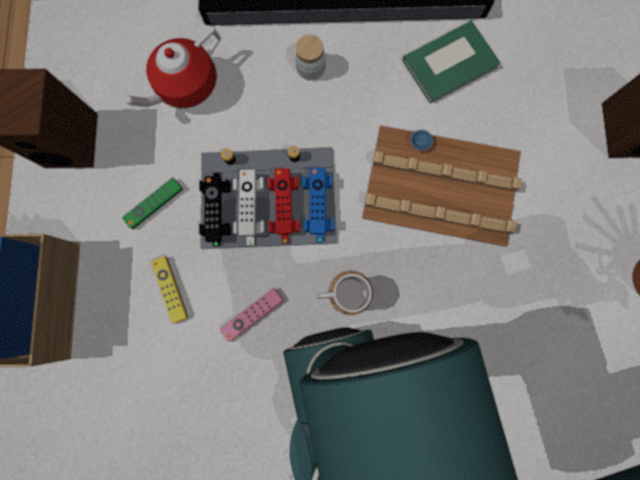

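View pics/side0.png

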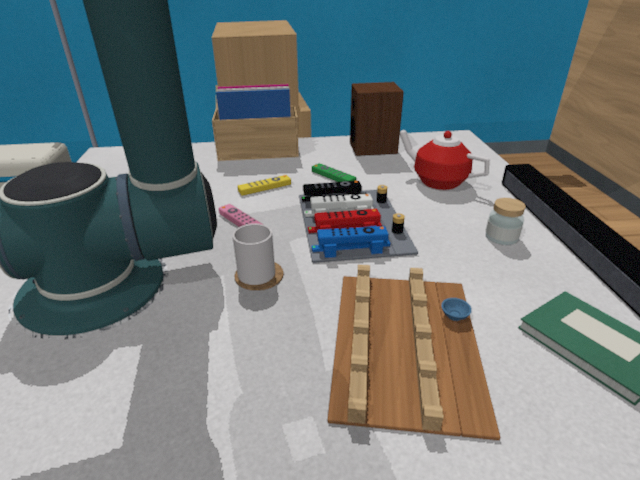

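Top view: on the docks are black (212,207), white (247,205), red (284,203) and blue (317,203). The look-alikes off the docks are green (152,203), yellow (169,289) and pink (252,314), and I'll leave them alone. The red kettle and the blue bowl (423,140) on the rack's far edge could also be mistaken for the red and blue remotes. The side view agrees. Next are close crops to choose from and measure.

Run:
```python
import cv2
i=cv2.imread('pics/top0.png')
cv2.imwrite('pics/topc1.png',cv2.resize(i[140:255,190:350],None,fx=5,fy=5,interpolation=cv2.INTER_CUBIC))
cv2.imwrite('pics/topc2.png',cv2.resize(i[120:250,355:530],None,fx=4.5,fy=4.5,interpolation=cv2.INTER_CUBIC))
i=cv2.imread('pics/side0.png')
cv2.imwrite('pics/sidec.png',cv2.resize(i[170:440,290:510],None,fx=2.2,fy=2.2,interpolation=cv2.INTER_CUBIC))
```

```text
(no output)
```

View pics/topc1.png

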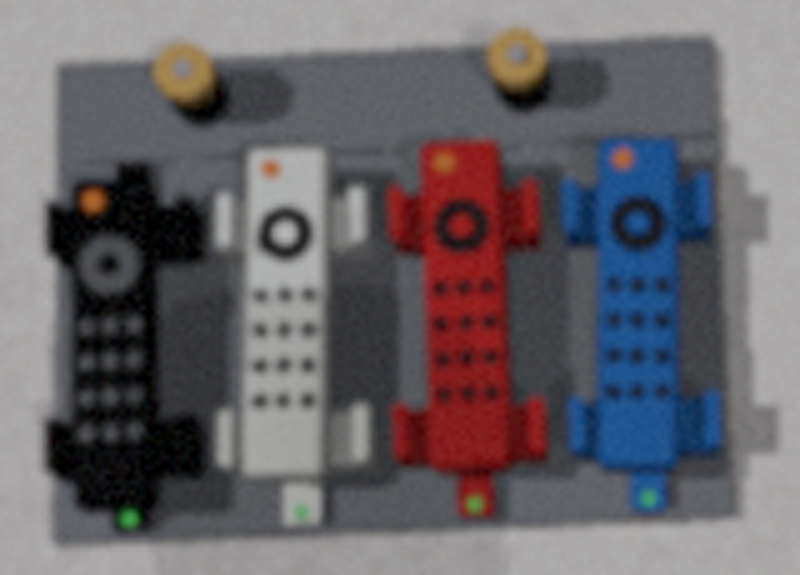

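View pics/topc2.png

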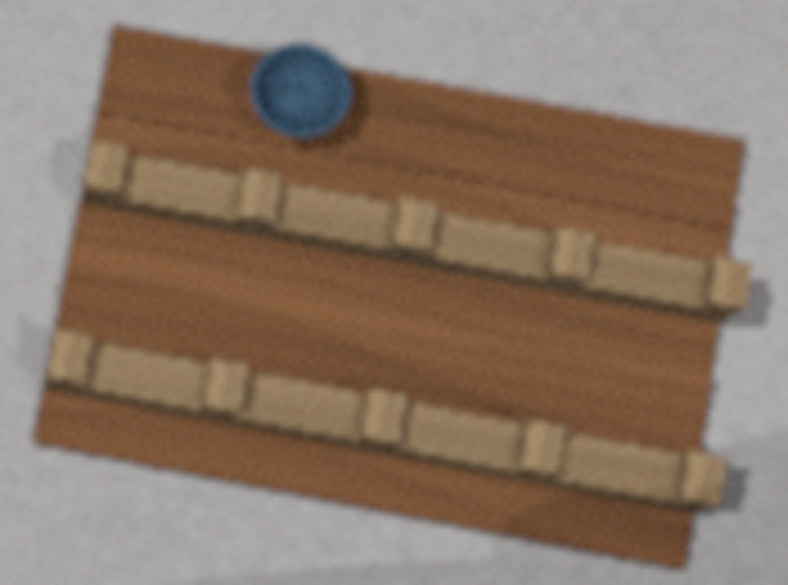

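View pics/sidec.png

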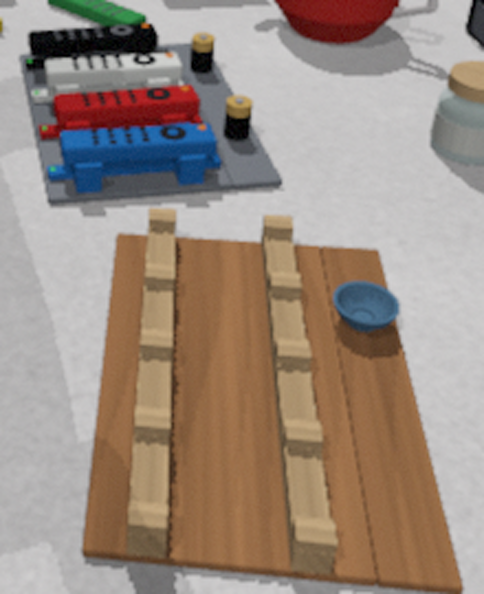

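The crop confirms the choice. On the docks, from left to right, lie black, white, red and blue, with rings at crop pixels (109,264), (285,233), (461,224) and (638,222). The rack has 10 stop blocks, and the bowl sits beyond its far rail. I'll triangulate these from the two views.

```bash
cat > geo.py <<'E'
import numpy as np,pickle
def ray(c,u,v):
    f=240/np.tan(np.radians(c['fov_y']/2))
    if 'T' in c: T=c['T'];d=np.array([(u-c['cx'])/f,(v-c['cy'])/f,1.])
    else:
        s=c['state'];W=np.eye(4);W[:3,:3]=s['ee_rot'];W[:3,3]=s['tool_pos'];T=W@c['T_tool_cam']
        a=np.array([u-c['cx'],v-c['cy']]);r=np.linalg.norm(a);t=r/f
        d=np.r_[a/max(r,1e-9)*np.sin(t),np.cos(t)]
    d=T[:3,:3]@d;return T[:3,3],d/np.linalg.norm(d)
def tri(rs):
    A=np.zeros((3,3));b=np.zeros(3)
    for o,d in rs:
        P=np.eye(3)-np.outer(d,d);A+=P;b+=P@o
    x=np.linalg.solve(A,b);return x,max(np.linalg.norm((np.eye(3)-np.outer(d,d))@(x-o)) for o,d in rs)
def atz(r,z):
    o,d=r;return o+d*(z-o[2])/d[2]
def load(n): return pickle.load(open(n+'.pkl','rb'))
def fit2(L,P): # 2D rigid: P=R L+t
    L=np.array(L);P=np.array(P)[:,:2];l=L-L.mean(0);p=P-P.mean(0)
    a=np.arctan2((l[:,0]*p[:,1]-l[:,1]*p[:,0]).sum(),(l*p).sum())
    R=np.array([[np.cos(a),-np.sin(a)],[np.sin(a),np.cos(a)]]);t=P.mean(0)-R@L.mean(0)
    return a,t,np.array(P)-(L@R.T+t)
E
python3 - <<'E'
from geo import *
np.set_printoptions(precision=4,suppress=True)
t=load('top0');s=load('side0')
T=lambda p,o,k:ray(t,(p[0]+.5)/k-.5+o[0],(p[1]+.5)/k-.5+o[1])
S=lambda p:ray(s,(p[0]+.5)/2.2-.5+290,(p[1]+.5)/2.2-.5+170)
o1=(190,140);o2=(355,120)
for n,a,b in [('kR',(109,264),(122,31)),('wR',(285,233),(151,59)),('rR',(461,224),(164,95)),('bR',(638,222),(173,132))]:
    print(n,*tri([T(a,o1,5),S(b)]))
for n,c in [('k',(112,344)),('w',(285,312)),('r',(465,305)),('b',(639,303))]: print(n,atz(T(c,o1,5),.048))
F=[(108,163),(260,192),(417,220),(574,248),(731,281)];N=[(70,357),(228,384),(385,414),(543,445),(704,476)]
SF=[(278,224),(286,282),(294,350),(303,432),(315,528)];SN=[(162,216),(160,272),(157,341),(153,422),(149,512)]
L=[];P=[];Q=[]
for x,A,B in((.05,F,SF),(-.05,N,SN)):
    for i in range(5):
        p,e=tri([T(A[i],o2,4.5),S(B[i])]);print(p,e);P.append(p);L.append((x,.156-.078*i));Q.append(atz(T(A[i],o2,4.5),.038))
print(fit2(L,P));print(fit2(L,Q))
E
```

```text
kR [0.5521 0.3043 0.0479] 0.001319033489930144
wR [0.5687 0.226  0.0487] 0.0051683981866024855
rR [0.5703 0.1479 0.0468] 0.003457693767502431
bR [0.5663 0.0692 0.0503] 0.0011373155245305573
k [0.5142 0.3018 0.048 ]
w [0.5275 0.2255 0.048 ]
r [0.5293 0.1459 0.048 ]
b [0.529  0.0693 0.048 ]
[ 0.6326 -0.0696  0.0368] 3.2355193511559015e-05
[ 0.6168 -0.1449  0.036 ] 0.000550706507501916
[ 0.6002 -0.2216  0.0371] 0.0002735280856567881
[ 0.5836 -0.2976  0.0374] 0.000279886064437503
[ 0.5661 -0.3723  0.0393] 0.0009717177840263039
[ 0.5341 -0.0477  0.0369] 0.001281710289468621
[ 0.5184 -0.1244  0.0381] 0.0008613973227574121
[ 0.5024 -0.2006  0.0359] 0.0006002051258553986
[ 0.4858 -0.2766  0.0346] 0.0005108639667213315
[ 0.4691 -0.3511  0.0392] 0.0012150288115760962
(np.float64(-0.21333367365986733), array([ 0.5509, -0.2106]), array([[-0.0002, -0.0009],
       [ 0.0005,  0.    ],
       [ 0.0004, -0.0004],
       [ 0.0004, -0.0001],
       [-0.0006,  0.0014],
       [-0.001 , -0.0001],
       [-0.0001, -0.0006],
       [ 0.0003, -0.0005],
       [ 0.0003, -0.0003],
       [ 0.0001,  0.0014]]))
(np.float64(-0.21222065276871868), array([ 0.5501, -0.2104]), array([[ 0.0004, -0.001 ],
       [ 0.0002,  0.0002],
       [ 0.0006, -0.0003],
       [ 0.0012, -0.0002],
       [-0.0006,  0.0007],
       [-0.0015, -0.0001],
       [-0.    , -0.0007],
       [ 0.0001, -0.0001],
       [-0.0001,  0.0008],
       [-0.0002,  0.0009]]))
```

play_rows(targets=[[0,0,-1.5,0.13,0.7],[0,0,-1.5,0.127,0.7],[1.8,-4.2,0,0,0.7],[1.8,-4.2,0,0,0.7],[1.8,-4.2,0,0,0.7],[1.8,-4.2,0,0,0.7],[1.8,-4.2,0,0,0.7],[1.8,-4.2,0,0,0.7],[1.8,-4.2,0,0,0.7],[1.8,-4.2,0,0,0.7]], force=45)

```text
clock: 1.15
tool_pos: [0.3157, -0.3151, 0.2499]
ee_rot: [[1.0, -0.001, 0.0], [-0.001, -1.0, -0.0], [0.0, 0.0, -1.0]]
wrist_force: [0.8, -0.0, -0.3]
finger_gap: 0.0595
finger_force: 0.0
```

play_rows(targets=[[1.8,-4.2,0,0,0.7],[1.8,-4.2,0,0,0.7],[1.8,-4.2,0,0,0.7],[1.8,-4.2,0,0,0.7],[1.8,-4.2,0,0,0.7],[1.8,-4.2,0,0,0.7],[1.8,-4.2,0,0,0.7],[1.8,-4.2,0,0,0.7],[1.8,-4.2,0,0,0.7],[1.8,-4.2,0,0,0.7]])

```text
clock: 2.15
tool_pos: [0.4958, 0.1051, 0.2499]
ee_rot: [[1.0, 0.0, 0.0], [0.0, -1.0, -0.0], [0.0, 0.0, -1.0]]
wrist_force: [1.9, -0.9, -0.6]
finger_gap: 0.0599
finger_force: 0.0
```

play_rows(targets=[[1.8,-4.2,0,0,0.7],[1.8,-4.2,0,0,0.7],[0,0,0,0,0.7],[0,0,0,0,0.7]])

```text
clock: 2.55
tool_pos: [0.5315, 0.1876, 0.2493]
ee_rot: [[1.0, 0.001, -0.001], [0.001, -1.0, -0.001], [-0.001, 0.001, -1.0]]
wrist_force: [-0.6, -0.1, 0.6]
finger_gap: 0.0598
finger_force: 0.0
```

```bash
python3 cap.py 1 wrist
```

```text
wrist 65.70646984690485 321.9240537731946 239.27499513507135 [[-0.0019, -0.948, -0.3182, 0.0806], [1.0, -0.0018, -0.0007, -0.0002], [0.0001, -0.3182, 0.948, -0.1544], [0.0, 0.0, 0.0, 1.0]]
2.55 [0.5315 0.1876 0.2493] [[1.0, 0.001, -0.001], [0.001, -1.0, -0.001], [-0.001, 0.001, -1.0]] 0.05983083859351326 0.017
```

View pics/wrist1.png

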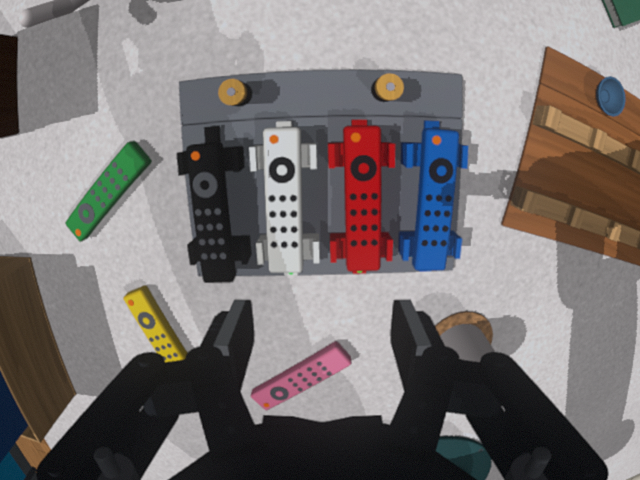

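The wrist view shows the four remotes from above. The key-face corners I read are black (189,146),(220,143),(235,280),(201,281); white (264,130),(299,128),(301,271),(267,272); red (343,128),(380,127),(380,271),(345,271); and blue (422,128),(461,130),(447,270),(413,268).

Run:
```python
from geo import *
np.set_printoptions(precision=4,suppress=True)
c=load('wrist1');t=load('top0')
L=[(.075,.018),(.075,-.018),(-.075,-.018),(-.075,.018)]
for n,P in dict(k=[(189,146),(220,143),(235,280),(201,281)],w=[(264,130),(299,128),(301,271),(267,272)],r=[(343,128),(380,127),(380,271),(345,271)],b=[(422,128),(461,130),(447,270),(413,268)]).items():
    Q=np.array([atz(ray(c,*p),.048) for p in P]);a,tt,r=fit2(L,Q)
    print(n,'yaw %.3f'%a,tt,'res',abs(r).max(), np.linalg.norm((Q[0]+Q[1]-Q[2]-Q[3])/2))
rings=dict(k=((204,184),(109,264)),w=((282,170),(285,233)),r=((363,168),(461,224)),b=((441,170),(638,222)))
for n,(w,q) in rings.items(): print(n,*tri([ray(c,*w),ray(t,(q[0]+.5)/5-.5+190,(q[1]+.5)/5-.5+140)]),atz(ray(c,*w),.048))
```

```text
k yaw 0.018 [0.518  0.3019] res 0.003094360190220913 0.14520285558500476
w yaw -0.008 [0.5298 0.2269] res 0.0028919250885931502 0.14584782153713327
r yaw 0.033 [0.5307 0.1478] res 0.0023187694991416707 0.1468289725054013
b yaw -0.008 [0.5323 0.0713] res 0.002732285159712744 0.1472534553657706
k [0.5508 0.305  0.048 ] 0.0007604365439119243 [0.5509 0.3058 0.048 ]
w [0.5632 0.226  0.0493] 0.00017498313706731713 [0.5629 0.2263 0.048 ]
r [0.5654 0.148  0.0502] 0.0005330604315913353 [0.5649 0.1483 0.048 ]
b [0.5653 0.0696 0.049 ] 0.0003579323675622361 [0.565  0.0696 0.048 ]
```

Positions agree between the views, and the key faces stand at about 0.049 m. Blue goes first.

play_rows(targets=[[0,3.92,0,0,0.7],[0,3.92,0,0,0.7],[0,3.9,0,0,0.7],[0,0,4,0,0.7],[0,0,4,0,0.7],[0,0,4,0,0.7],[0,0,3,0,0.7],[0,0,2,0,0.7],[0,0,0,0,0.7],[0,0,0,0,0.7]])

```text
clock: 3.6
tool_pos: [0.5316, 0.0689, 0.0811]
ee_rot: [[1.0, -0.001, 0.001], [-0.001, -1.0, 0.0], [0.001, -0.0, -1.0]]
wrist_force: [0.3, 0.2, 0.5]
finger_gap: 0.0597
finger_force: 0.0
```

```bash
python3 cap.py 2 wrist
```

```text
wrist 65.70646984690485 321.9240537731946 239.27499513507135 [[-0.0019, -0.948, -0.3182, 0.0806], [1.0, -0.0018, -0.0007, -0.0002], [0.0001, -0.3182, 0.948, -0.1544], [0.0, 0.0, 0.0, 1.0]]
3.6 [0.5316 0.0689 0.0811] [[1.0, -0.001, 0.001], [-0.001, -1.0, 0.0], [0.001, -0.0, -1.0]] 0.05971331901722801 0.017
```

View pics/wrist2.png

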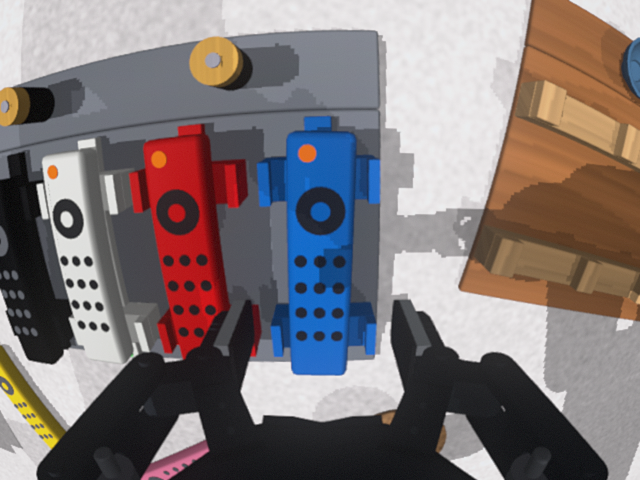

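The blue remote stands centred between the fingers (ring at (321,211)), with clear space on both sides. I'll descend and grip.

play_rows(targets=[[0,0,2.5,0,0.7],[0,0,1.9,0,0.7],[0,0,0,0,0.7],[0,0,0,0,0.2],[0,0,0,0,0.2],[0,0,0,0,0.2],[0,0,0,0,0.2],[0,0,0,0,0.2]], force=45)

```text
clock: 4.45
tool_pos: [0.532, 0.0697, 0.037]
ee_rot: [[1.0, -0.0, 0.001], [-0.0, -1.0, 0.0], [0.001, -0.0, -1.0]]
wrist_force: [-2.1, 0.3, 6.4]
finger_gap: 0.0169
finger_force: 3.3
```

play_rows(targets=[[0,0,-1,0,0.2],[0,0,-3,0,0.2],[0,0,-4,0,0.2],[0,0,-2,0,0.2],[0,0,0,0.1,0.2],[0,0,0,0.113,0.2],[0,0,0,0,0.2],[0,0,0,0,0.2]])

```text
clock: 5.25
tool_pos: [0.5315, 0.0696, 0.1363]
ee_rot: [[0.978, -0.208, 0.0], [-0.208, -0.978, 0.0], [0.0, -0.0, -1.0]]
wrist_force: [-0.2, 0.2, 0.8]
finger_gap: 0.0167
finger_force: 0.0
```

The gap fell to 17 mm, so the grip missed. I'll look.

```bash
python3 cap.py 3 side wrist
python3 - <<'E'
import cv2,numpy as np
i=cv2.imread('pics/side3.png')[140:300,270:440]
w=cv2.imread('pics/wrist3.png')
i=cv2.resize(i,None,fx=2.35,fy=2.35,interpolation=cv2.INTER_CUBIC)
w=cv2.resize(w,None,fx=.6,fy=.6)
h=max(i.shape[0],w.shape[0]);pad=lambda a:cv2.copyMakeBorder(a,0,h-a.shape[0],0,0,0)
cv2.imwrite('pics/m3.png',np.hstack([pad(i),pad(w)]))
E
```

```text
side 56.76404140144355 310.9415833623117 242.0580490851947 [[0.9961, -0.0614, 0.0634, 0.3834], [-0.0866, -0.5393, 0.8377, -0.7296], [-0.0173, -0.8399, -0.5425, 0.5456], [0.0, 0.0, 0.0, 1.0]]
wrist 65.70646984690485 321.9240537731946 239.27499513507135 [[-0.0019, -0.948, -0.3182, 0.0806], [1.0, -0.0018, -0.0007, 0.0001], [0.0001, -0.3182, 0.948, -0.1544], [0.0, 0.0, 0.0, 1.0]]
5.3 [0.5315 0.0697 0.1362] [[0.978, -0.208, -0.0], [-0.208, -0.978, 0.0], [-0.0, -0.0, -1.0]] 0.016798772591336407 0.017
```

View pics/m3.png

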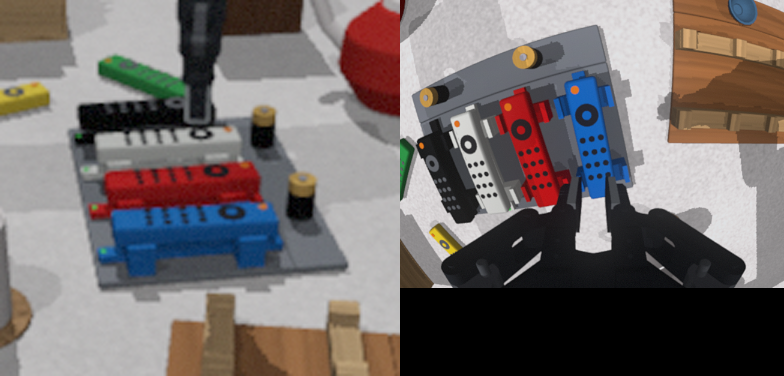

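Run:
```python
from geo import *
from station import ctrl
np.set_printoptions(precision=4,suppress=True)
o,d=ray(load('side3'),353.8,192)
print(o+d*(.0697-o[1])/d[1])
c=load('wrist3')
for p in[(560/1,0)]: pass
# tips in wrist view (full px) : tip inner ends ~ ((576-400)/.6,178/.6), ((612-400)/.6,178/.6)
for u in(576,612):
    o,d=ray(c,(u-400)/.6,178/.6)
    R=c['state']['ee_rot'];p=c['state']['tool_pos']
    # intersect the plane tool x=0
    k=-(R[:,0]@(o-p))/(R[:,0]@d);print('tool',R.T@(o+k*d-p))
print([a for a in dir(ctrl) if a[0]!='_'],ctrl.tip_extent)
```

```text
[0.5328 0.0697 0.1419]
tool [-0.     -0.0135  0.0011]
tool [-0.      0.0147  0.001 ]
['MotionError', 'sense', 'tip_extent'] 0.017
```

Run:
```python
import cv2,numpy as np
a=cv2.resize(cv2.imread('pics/side3.png')[130:210,320:390],None,fx=5.6,fy=5.6,interpolation=cv2.INTER_CUBIC)
b=cv2.resize(cv2.imread('pics/wrist3.png')[270:390,260:390],None,fx=3.0,fy=3.0,interpolation=cv2.INTER_CUBIC)
h=max(a.shape[0],b.shape[0]);pad=lambda a:cv2.copyMakeBorder(a,0,h-a.shape[0],0,0,0)
cv2.imwrite('pics/m4.png',np.hstack([pad(a),pad(b)]))
```

```text
(no output)
```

View pics/m4.png

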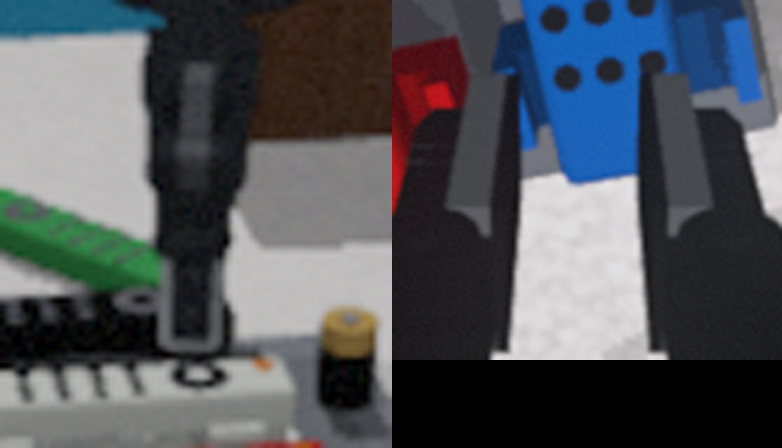

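The enlarged crops show the fingertips at side pixel (354,192) and at wrist row 295. Both put the tips about 12 mm *behind* the reported TCP, not 17 mm ahead, and the pads sliding over the 48 mm key face fits that. I'll go about 25 mm lower in steps, watching the force.

play_rows(targets=[[0,0,0,-0.1,0.7],[0,0,0,-0.11,0.7],[0,0,4,0,0.7],[0,0,3.5,0,0.7],[0,0,2.5,0,0.7],[0,0,1,0,0.7],[0,0,0,0,0.7],[0,0,0,0,0.7]])

```text
clock: 6.15
tool_pos: [0.5322, 0.0697, 0.0273]
ee_rot: [[1.0, -0.003, 0.001], [-0.003, -1.0, 0.0], [0.001, -0.0, -1.0]]
wrist_force: [0.4, -1.0, -0.4]
finger_gap: 0.0597
finger_force: 0.0
```

play_rows(targets=[[0,0,0.5,0,0.7],[0,0,0.4,0,0.7],[0,0,0.2,0,0.7],[0,0,0,0,0.7],[0,0,0,0,0.7]])

```text
clock: 6.65
tool_pos: [0.5316, 0.0697, 0.0151]
ee_rot: [[1.0, -0.003, -0.0], [-0.003, -1.0, 0.0], [-0.0, -0.0, -1.0]]
wrist_force: [-0.3, -1.1, 0.5]
finger_gap: 0.06
finger_force: 0.0
```

There is no contact at 0.015, which confirms the tips sit higher than stated. Closing.

play_rows(targets=[[0,0,0,0,0.3],[0,0,0,0,0.3],[0,0,0,0,0.3],[0,0,0,0,0.3],[0,0,0,0,0.3],[0,0,0,0,0.3]])

```text
clock: 7.25
tool_pos: [0.5318, 0.0696, 0.0154]
ee_rot: [[1.0, -0.003, 0.001], [-0.003, -1.0, 0.0], [0.001, -0.0, -1.0]]
wrist_force: [-0.7, 0.3, 6.2]
finger_gap: 0.0352
finger_force: 46.0
```

Blue is gripped (35 mm, 46 N). I'll lift it, turn it and carry it to the rack's left end.

play_rows(targets=[[0,0,-0.5,0,0.3],[0,0,-2,0,0.3],[0,0,-3.5,0,0.3],[0,0,-2,0,0.3],[0,0,0,0.1,0.3],[0,0,0,0.11,0.3],[1.0,2.0,0,0,0.3],[1.8,3.6,0,0,0.3],[1.8,3.6,0,0,0.3],[1.8,3.6,0,0,0.3]])

```text
clock: 8.25
tool_pos: [0.5671, -0.0703, 0.0951]
ee_rot: [[0.977, -0.211, -0.0], [-0.211, -0.977, 0.0], [-0.0, -0.0, -1.0]]
wrist_force: [0.5, 0.7, -0.8]
finger_gap: 0.0353
finger_force: 45.3
```

play_rows(targets=[[1.0,2.0,0,0,0.3],[0.3,0.5,0,0,0.3],[0,0,0,0,0.3],[0,0,0,0,0.3]])

```text
clock: 8.65
tool_pos: [0.5742, -0.0953, 0.0949]
ee_rot: [[0.977, -0.211, -0.0], [-0.211, -0.977, 0.0], [-0.0, -0.0, -1.0]]
wrist_force: [0.5, -0.1, -0.3]
finger_gap: 0.035
finger_force: 45.3
```

```bash
cat > go.py <<'E'
import sys,numpy as np
from station import ctrl
x,y,yaw=map(float,sys.argv[1:4]);s=ctrl.sense();p=s['tool_pos'];R=np.array(s['ee_rot'])
a=np.arctan2(R[1,0],R[0,0]);d=np.array([x-p[0],y-p[1]])
c,n=np.cos(yaw),np.sin(yaw)
f=lambda v:(100*(d@[np.cos(v),np.sin(v)]),100*(d@[np.sin(v),-np.cos(v)]))
print('clock',s['clock'],'pos',np.round(p,4),'yaw %.4f turn %.3f'%(a,a-yaw),'cm before turn x %.2f y %.2f; after turn x %.2f y %.2f'%(*f(a),*f(yaw)),'gap',round(s['finger_gap'],4))
E
python3 go.py .5752 -.0962 -.213; python3 cap.py 5 wrist top
```

```text
clock 8.65 pos [ 0.5742 -0.0953  0.0949] yaw -0.2128 turn 0.000 cm before turn x 0.11 y 0.06; after turn x 0.11 y 0.06 gap 0.035
wrist 65.70646984690485 321.9240537731946 239.27499513507135 [[-0.0019, -0.948, -0.3182, 0.0806], [1.0, -0.0018, -0.0007, 0.0001], [0.0001, -0.3182, 0.948, -0.1544], [0.0, 0.0, 0.0, 1.0]]
top 57.98502905430681 318.3862811746739 240.37180760981397 [[-0.0105, -0.9865, 0.1636, 0.2861], [-0.9997, 0.0142, 0.0219, 0.0475], [-0.0239, -0.1633, -0.9863, 0.9724], [0.0, 0.0, 0.0, 1.0]]
8.7 [ 0.5743 -0.0952  0.095 ] [[0.978, -0.211, -0.0], [-0.211, -0.978, 0.0], [-0.0, -0.0, -1.0]] 0.03517353944421903 0.017
```

View pics/wrist5.png

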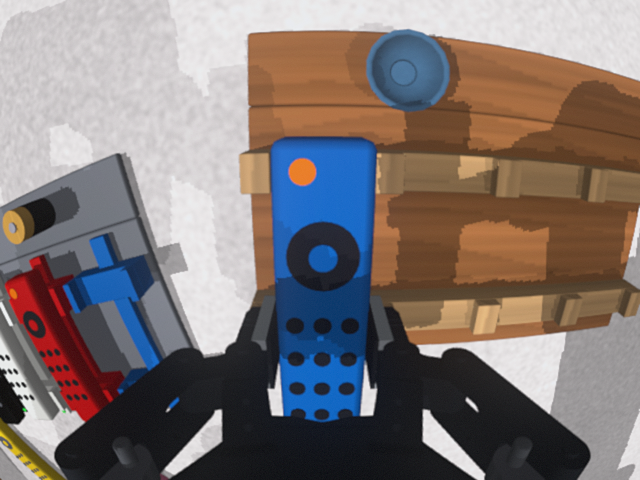

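The blue remote hangs level over the leftmost place, with the bowl clear beyond it. Setting it down.

play_rows(targets=[[0.1,0.05,2,0,0.3],[0,0,3,0,0.3],[0,0,1.8,0,0.3],[0,0,0.8,0,0.3],[0,0,0.3,0,0.3],[0,0,0,0,0.3],[0,0,0,0,0.3]])

```text
clock: 9.45
tool_pos: [0.5759, -0.0969, 0.0172]
ee_rot: [[0.977, -0.211, 0.002], [-0.211, -0.977, -0.0], [0.002, 0.0, -1.0]]
wrist_force: [-0.1, -1.0, -1.7]
finger_gap: 0.0353
finger_force: 45.3
```

play_rows(targets=[[0,0,0,0,0.45],[0,0,0,0,0.55],[0,0,0,0,0.7],[0,0,0,0,0.7],[0,0,0,0,0.7],[0,0,-1,0,0.7],[0,0,-3,0,0.7],[0,0,-4,0,0.7],[0,0,-4,0,0.7],[0,0,-2,0,0.7]])

```text
clock: 10.45
tool_pos: [0.5762, -0.097, 0.1608]
ee_rot: [[0.977, -0.212, 0.004], [-0.212, -0.977, -0.001], [0.004, -0.0, -1.0]]
wrist_force: [-0.1, -0.1, 0.6]
finger_gap: 0.0601
finger_force: 0.0
```

```bash
python3 go.py .5304 .1477 .03; python3 cap.py 6 wrist top
```

```text
clock 10.45 pos [ 0.5762 -0.097   0.1608] yaw -0.2132 turn -0.243 cm before turn x -9.65 y -22.95; after turn x -3.84 y -24.60 gap 0.0601
wrist 65.70646984690485 321.9240537731946 239.27499513507135 [[-0.0019, -0.948, -0.3182, 0.0806], [1.0, -0.0018, -0.0007, 0.0001], [0.0001, -0.3182, 0.948, -0.1544], [0.0, 0.0, 0.0, 1.0]]
top 57.98502905430681 318.3862811746739 240.37180760981397 [[-0.0105, -0.9865, 0.1636, 0.2861], [-0.9997, 0.0142, 0.0219, 0.0475], [-0.0239, -0.1633, -0.9863, 0.9724], [0.0, 0.0, 0.0, 1.0]]
10.5 [ 0.5768 -0.0972  0.1631] [[0.977, -0.212, 0.007], [-0.212, -0.977, -0.001], [0.007, -0.0, -1.0]] 0.05962725631671565 0.017
```

View pics/wrist6.png

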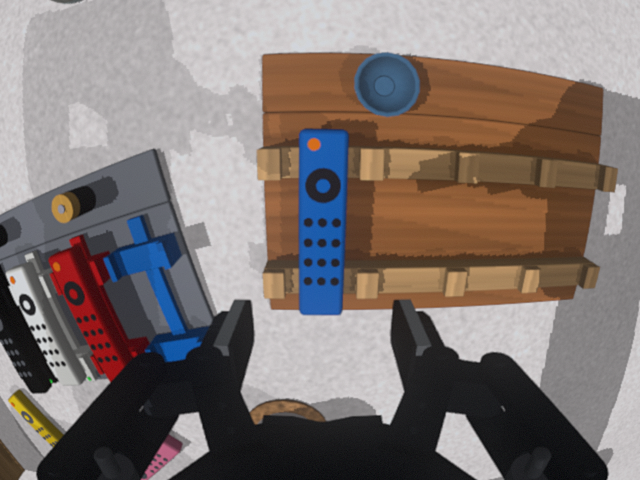

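Blue lies squarely in the leftmost place (ring (323,186), centred between the stops). Next is red.

play_rows(targets=[[-1.6,-3.83,0,0,0.7],[-1.6,-3.83,0,0,0.7],[-1.6,-3.83,0,0,0.7],[-1.6,-3.83,0,0,0.7],[-1.6,-3.83,0,0,0.7],[-1.6,-3.83,0,0,0.7],[0,0,0,-0.12,0.7],[0,0,0,-0.123,0.7],[0,0,4,0,0.7],[0,0,3,0,0.7]])

```text
clock: 11.55
tool_pos: [0.5296, 0.1481, 0.0842]
ee_rot: [[1.0, 0.03, -0.0], [0.03, -1.0, -0.0], [-0.0, 0.0, -1.0]]
wrist_force: [0.2, -0.9, -0.4]
finger_gap: 0.0596
finger_force: 0.0
```

play_rows(targets=[[0,0,1,0,0.7],[0,0,0,0,0.7],[0,0,0,0,0.7]])

```text
clock: 11.85
tool_pos: [0.5306, 0.1481, 0.0773]
ee_rot: [[1.0, 0.03, 0.001], [0.03, -1.0, 0.0], [0.001, -0.0, -1.0]]
wrist_force: [0.4, 0.2, 0.5]
finger_gap: 0.06
finger_force: 0.0
```

```bash
python3 go.py .5304 .1477 .03; python3 cap.py 7 wrist
```

```text
clock 11.85 pos [0.5306 0.1481 0.0773] yaw 0.0297 turn -0.000 cm before turn x -0.03 y 0.04; after turn x -0.03 y 0.04 gap 0.06
wrist 65.70646984690485 321.9240537731946 239.27499513507135 [[-0.0019, -0.948, -0.3181, 0.0806], [1.0, -0.0018, -0.0007, -0.0002], [0.0001, -0.3182, 0.948, -0.1544], [0.0, 0.0, 0.0, 1.0]]
11.85 [0.5306 0.1481 0.0773] [[1.0, 0.03, 0.001], [0.03, -1.0, 0.0], [0.001, -0.0, -1.0]] 0.059994221606022045 0.017
```

View pics/wrist7.png

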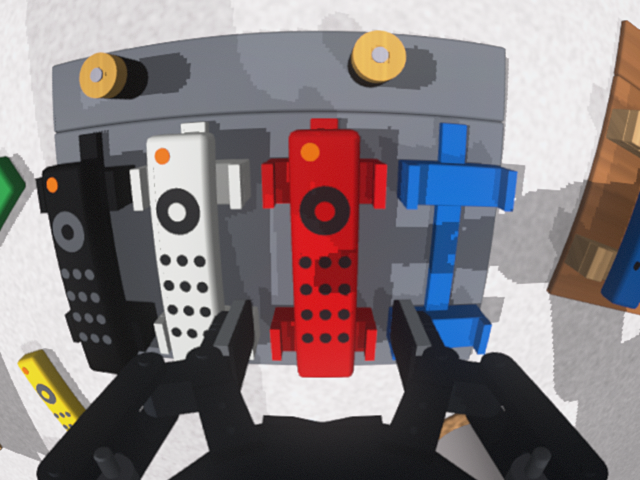

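Red is centred between the fingers (ring (325,211)). Descend, grip and lift.

play_rows(targets=[[0,0,3,0,0.7],[0,0,2,0,0.7],[0,0,1.2,0,0.7],[0,0,0,0,0.7],[0,0,0,0,0.3],[0,0,0,0,0.3],[0,0,0,0,0.3],[0,0,0,0,0.3],[0,0,0,0,0.3],[0,0,0,0,0.3]])

```text
clock: 12.9
tool_pos: [0.5311, 0.1482, 0.0158]
ee_rot: [[1.0, 0.03, 0.002], [0.03, -1.0, 0.0], [0.002, -0.0, -1.0]]
wrist_force: [-0.8, -0.5, 6.1]
finger_gap: 0.035
finger_force: 46.4
```

play_rows(targets=[[0,0,-0.5,0,0.3],[0,0,-2,0,0.3],[0,0,-3.5,0,0.3],[0,0,-3,0,0.3],[0,0,0,0.12,0.3],[0,0,0,0.123,0.3],[0,0,0,0,0.3]])

```text
clock: 13.6
tool_pos: [0.5302, 0.1481, 0.1048]
ee_rot: [[0.977, -0.214, 0.001], [-0.214, -0.977, 0.0], [0.001, -0.0, -1.0]]
wrist_force: [0.1, -0.3, -1.4]
finger_gap: 0.0352
finger_force: 45.4
```

```bash
python3 go.py .5587 -.1724 -.213
```

```text
clock 13.6 pos [0.5302 0.1481 0.1048] yaw -0.2154 turn -0.002 cm before turn x 9.63 y 30.70; after turn x 9.56 y 30.72 gap 0.0352
```

play_rows(targets=[[0.6,1.9,0,0,0.3],[1.2,3.84,0,0,0.3],[1.2,3.84,0,0,0.3],[1.2,3.84,0,0,0.3],[1.2,3.84,0,0,0.3],[1.2,3.84,0,0,0.3],[1.2,3.84,0,0,0.3],[1.2,3.84,0,0,0.3],[0.6,1.92,0,0,0.3],[0,0,0,0,0.3]])

```text
clock: 14.6
tool_pos: [0.5588, -0.1746, 0.104]
ee_rot: [[0.978, -0.21, -0.0], [-0.21, -0.978, -0.0], [-0.0, 0.0, -1.0]]
wrist_force: [-0.2, -0.2, -1.4]
finger_gap: 0.0351
finger_force: 45.4
```

play_rows(targets=[[0,0,2,0,0.3],[0,0,3,0,0.3],[0,0,2.4,0,0.3],[0,0,0.9,0,0.3],[0,0,0.4,0,0.3],[0,0,0.2,0,0.3],[0,0,0,0,0.3],[0,0,0,0,0.3]])

```text
clock: 15.4
tool_pos: [0.5595, -0.1724, 0.0161]
ee_rot: [[0.977, -0.211, 0.001], [-0.211, -0.977, -0.0], [0.001, 0.0, -1.0]]
wrist_force: [-0.7, -0.6, -0.7]
finger_gap: 0.0354
finger_force: 45.4
```

```bash
python3 go.py .5587 -.1724 -.213
```

```text
clock 15.4 pos [ 0.5595 -0.1724  0.0161] yaw -0.2129 turn 0.000 cm before turn x -0.08 y 0.01; after turn x -0.08 y 0.01 gap 0.0354
```

play_rows(targets=[[0,0,0.1,0,0.4],[0,0,0,0,0.45],[0,0,0,0,0.55],[0,0,0,0,0.7],[0,0,0,0,0.7],[0,0,0,0,0.7],[0,0,-2,0,0.7],[0,0,-4,0,0.7],[0,0,-4,0,0.7],[0,0,-2,0,0.7]])

```text
clock: 16.4
tool_pos: [0.5599, -0.1726, 0.1378]
ee_rot: [[0.977, -0.212, 0.004], [-0.212, -0.977, -0.001], [0.004, 0.0, -1.0]]
wrist_force: [-0.1, -0.0, 0.7]
finger_gap: 0.0598
finger_force: 0.0
```

```bash
python3 go.py .5293 .2265 -.008; python3 cap.py 8 wrist
```

```text
clock 16.4 pos [ 0.5599 -0.1726  0.1378] yaw -0.2132 turn -0.205 cm before turn x -11.43 y -38.36; after turn x -3.38 y -39.89 gap 0.0598
wrist 65.70646984690485 321.9240537731946 239.27499513507135 [[-0.0019, -0.948, -0.3182, 0.0806], [1.0, -0.0018, -0.0007, 0.0001], [0.0001, -0.3182, 0.948, -0.1544], [0.0, 0.0, 0.0, 1.0]]
16.4 [ 0.5599 -0.1726  0.1378] [[0.977, -0.212, 0.004], [-0.212, -0.977, -0.001], [0.004, 0.0, -1.0]] 0.059761621207652084 0.017
```

play_rows(targets=[[-1.14,-3.84,0,0,0.7],[-1.14,-3.84,0,0,0.7],[-1.14,-3.84,0,0,0.7],[-1.14,-3.84,0,0,0.7],[-1.14,-3.84,0,0,0.7],[-1.14,-3.84,0,0,0.7],[-1.14,-3.84,0,0,0.7],[-1.14,-3.84,0,0,0.7],[-1.14,-3.84,0,0,0.7],[-1.14,-3.84,0,0,0.7]])

```text
clock: 17.45
tool_pos: [0.5284, 0.2287, 0.1338]
ee_rot: [[0.977, -0.212, -0.0], [-0.212, -0.977, -0.0], [-0.0, 0.0, -1.0]]
wrist_force: [0.6, -0.6, 0.4]
finger_gap: 0.0598
finger_force: 0.0
```

play_rows(targets=[[0,0,0,-0.1,0.7],[0,0,0,-0.105,0.7],[0,0,4,0,0.7],[0,0,2,0,0.7],[0,0,0,0,0.7],[0,0,0,0,0.7]])

```text
clock: 18.05
tool_pos: [0.529, 0.2271, 0.0745]
ee_rot: [[1.0, -0.008, -0.0], [-0.008, -1.0, -0.0], [-0.0, 0.0, -1.0]]
wrist_force: [0.8, 0.1, 0.9]
finger_gap: 0.0594
finger_force: 0.0
```

```bash
python3 go.py .5293 .2265 -.008; python3 cap.py 9 wrist
python3 - <<'E'
import cv2,numpy as np
a=cv2.imread('pics/wrist8.png');b=cv2.imread('pics/wrist9.png')
cv2.imwrite('pics/m9.png',np.hstack([cv2.resize(a,(400,300)),cv2.resize(b,(400,300))]))
E
```

```text
clock 18.05 pos [0.529  0.2271 0.0745] yaw -0.0083 turn -0.000 cm before turn x 0.03 y 0.06; after turn x 0.03 y 0.06 gap 0.0594
wrist 65.70646984690485 321.9240537731946 239.27499513507135 [[-0.0019, -0.948, -0.3182, 0.0806], [1.0, -0.0018, -0.0007, -0.0002], [0.0001, -0.3182, 0.948, -0.1544], [0.0, 0.0, 0.0, 1.0]]
18.05 [0.529  0.2271 0.0745] [[1.0, -0.008, -0.0], [-0.008, -1.0, -0.0], [-0.0, 0.0, -1.0]] 0.05939431710485538 0.017
```

View pics/m9.png

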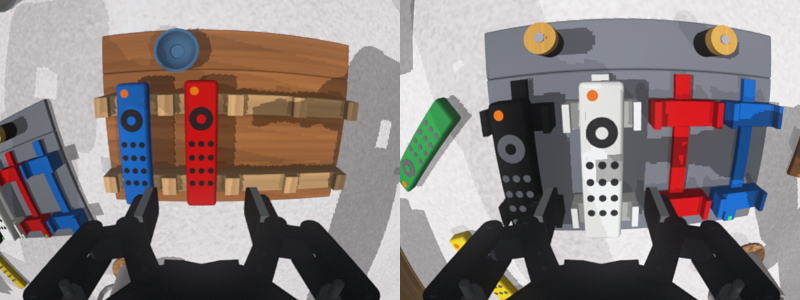

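The left half shows blue and red lying in their places. The right half shows white centred between the fingers (ring (601,133)), clear of black. Descend 5.9 cm.

play_rows(targets=[[0,0,3,0,0.7],[0,0,1.7,0,0.7],[0,0,1.2,0,0.7],[0,0,0,0,0.7],[0,0,0,0,0.3],[0,0,0,0,0.3],[0,0,0,0,0.3],[0,0,0,0,0.3],[0,0,0,0,0.3],[0,0,0,0,0.3]])

```text
clock: 19.1
tool_pos: [0.5295, 0.2274, 0.0164]
ee_rot: [[1.0, -0.008, 0.002], [-0.008, -1.0, 0.001], [0.002, -0.001, -1.0]]
wrist_force: [-0.9, 0.7, 7.1]
finger_gap: 0.035
finger_force: 46.6
```

play_rows(targets=[[0,0,-0.5,0,0.3],[0,0,-2,0,0.3],[0,0,-3.5,0,0.3],[0,0,-3,0,0.3],[0,0,0,0.1,0.3],[0,0,0,0.105,0.3],[0,0,0,0,0.3]])

```text
clock: 19.8
tool_pos: [0.5288, 0.2271, 0.1055]
ee_rot: [[0.977, -0.213, 0.0], [-0.213, -0.977, 0.0], [0.0, -0.0, -1.0]]
wrist_force: [-0.5, 0.5, -2.1]
finger_gap: 0.035
finger_force: 45.8
```

```bash
python3 go.py .5423 -.2486 -.213
```

```text
clock 19.8 pos [0.5288 0.2271 0.1055] yaw -0.2151 turn -0.002 cm before turn x 11.47 y 46.19; after turn x 11.38 y 46.21 gap 0.035
```

play_rows(targets=[[0.47,1.92,0,0,0.3],[0.95,3.85,0,0,0.3],[0.95,3.85,0,0,0.3],[0.95,3.85,0,0,0.3],[0.95,3.85,0,0,0.3],[0.95,3.85,0,0,0.3],[0.95,3.85,0,0,0.3],[0.95,3.85,0,0,0.3],[0.95,3.85,0,0,0.3],[0.95,3.85,0,0,0.3]])

```text
clock: 20.8
tool_pos: [0.5393, -0.151, 0.1051]
ee_rot: [[0.978, -0.208, -0.0], [-0.208, -0.978, 0.0], [-0.0, -0.0, -1.0]]
wrist_force: [0.7, 1.1, -0.5]
finger_gap: 0.0351
finger_force: 45.7
```

play_rows(targets=[[0.95,3.85,0,0,0.3],[0.95,3.85,0,0,0.3],[0.47,1.92,0,0,0.3],[0,0,0,0,0.3],[0,0,0,0,0.3]])

```text
clock: 21.3
tool_pos: [0.5423, -0.2481, 0.1047]
ee_rot: [[0.978, -0.211, -0.001], [-0.211, -0.978, 0.001], [-0.001, -0.0, -1.0]]
wrist_force: [0.8, 0.5, -1.8]
finger_gap: 0.0351
finger_force: 45.7
```

```bash
python3 go.py .5423 -.2486 -.213
```

```text
clock 21.3 pos [ 0.5423 -0.2481  0.1047] yaw -0.2122 turn 0.001 cm before turn x 0.01 y 0.05; after turn x 0.02 y 0.05 gap 0.0351
```

play_rows(targets=[[0,0.05,2,0,0.3],[0,0,3,0,0.3],[0,0,2.4,0,0.3],[0,0,0.9,0,0.3],[0,0,0.4,0,0.3],[0,0,0.2,0,0.3],[0,0,0,0,0.3],[0,0,0,0,0.3]])

```text
clock: 22.1
tool_pos: [0.5428, -0.2491, 0.0171]
ee_rot: [[0.977, -0.211, 0.001], [-0.211, -0.977, -0.001], [0.001, 0.0, -1.0]]
wrist_force: [-0.4, 0.3, -2.1]
finger_gap: 0.0354
finger_force: 45.7
```

play_rows(targets=[[0,0,0,0,0.4],[0,0,0,0,0.45],[0,0,0,0,0.55],[0,0,0,0,0.7],[0,0,0,0,0.7],[0,0,0,0,0.7],[0,0,-2,0,0.7],[0,0,-4,0,0.7],[0,0,-4,0,0.7],[0,0,-2,0,0.7]])

```text
clock: 23.1
tool_pos: [0.5431, -0.2493, 0.1399]
ee_rot: [[0.977, -0.212, 0.003], [-0.212, -0.977, -0.002], [0.004, 0.001, -1.0]]
wrist_force: [-0.2, 0.7, 0.1]
finger_gap: 0.0597
finger_force: 0.0
```

```bash
python3 go.py .517 .303 .03
```

```text
clock 23.1 pos [ 0.5431 -0.2493  0.1399] yaw -0.2132 turn -0.243 cm before turn x -14.24 y -53.43; after turn x -0.95 y -55.29 gap 0.0597
```

play_rows(targets=[[-1.02,-3.82,0,0,0.7],[-1.02,-3.82,0,0,0.7],[-1.02,-3.82,0,0,0.7],[-1.02,-3.82,0,0,0.7],[-1.02,-3.82,0,0,0.7],[-1.02,-3.82,0,0,0.7],[-1.02,-3.82,0,0,0.7],[-1.02,-3.82,0,0,0.7],[-1.02,-3.82,0,0,0.7],[-1.02,-3.82,0,0,0.7]])

```text
clock: 24.1
tool_pos: [0.5231, 0.1476, 0.1362]
ee_rot: [[0.977, -0.212, 0.0], [-0.212, -0.977, 0.0], [0.0, -0.0, -1.0]]
wrist_force: [0.6, -0.6, -0.0]
finger_gap: 0.0596
finger_force: 0.0
```

play_rows(targets=[[-1.02,-3.82,0,0,0.7],[-1.02,-3.82,0,0,0.7],[-1.02,-3.82,0,0,0.7],[-1.02,-3.82,0,0,0.7],[0,0,0,-0.12,0.7],[0,0,0,-0.123,0.7],[0,0,4,0,0.7],[0,0,2,0,0.7],[0,0,0,0,0.7],[0,0,0,0,0.7]])

```text
clock: 25.1
tool_pos: [0.5161, 0.304, 0.0767]
ee_rot: [[1.0, 0.03, 0.0], [0.03, -1.0, 0.0], [0.0, -0.0, -1.0]]
wrist_force: [0.3, 0.7, 0.4]
finger_gap: 0.0598
finger_force: 0.0
```

```bash
python3 go.py .517 .303 .03; python3 cap.py 10 wrist
python3 - <<'E'
import cv2,numpy as np
from geo import *
i=cv2.imread('pics/wrist10.png')
# remote black: keys/ring grey & orange LED in the crop between the fingers
hsv=cv2.cvtColor(i,cv2.COLOR_BGR2HSV);m=cv2.inRange(hsv,(5,150,120),(20,255,255));m[:, :250]=0;m[:,400:]=0;m[:100]=0;m[300:]=0
n,_,st,ce=cv2.connectedComponentsWithStats(m)
c=load('wrist10');R=np.array(c['state']['ee_rot']);p=c['state']['tool_pos']
for k in range(1,n):
    if st[k,4]>20: print('led',ce[k],st[k,4], R.T@(atz(ray(c,*ce[k]),.048)-p))
# same for the earlier grasps, as reference
for f in ('wrist2','wrist7','wrist9'):
    j=cv2.cvtColor(cv2.imread(f'pics/{f}.png'),cv2.COLOR_BGR2HSV);m=cv2.inRange(j,(5,150,120),(20,255,255));m[:, :250]=0;m[:,400:]=0;m[:100]=0;m[300:]=0
    n,_,st,ce=cv2.connectedComponentsWithStats(m);k=1+np.argmax(st[1:,4]);d=load(f);Q=np.array(d['state']['ee_rot'])
    print(f,ce[k],Q.T@(atz(ray(d,*ce[k]),.048)-d['state']['tool_pos']))
E
```

```text
clock 25.1 pos [0.5161 0.304  0.0767] yaw 0.0297 turn -0.000 cm before turn x 0.09 y 0.11; after turn x 0.09 y 0.11 gap 0.0598
wrist 65.70646984690485 321.9240537731946 239.27499513507135 [[-0.0019, -0.948, -0.3181, 0.0806], [1.0, -0.0018, -0.0007, -0.0002], [0.0001, -0.3182, 0.948, -0.1544], [0.0, 0.0, 0.0, 1.0]]
25.1 [0.5161 0.304  0.0767] [[1.0, 0.03, 0.0], [0.03, -1.0, 0.0], [0.0, -0.0, -1.0]] 0.059773301823625564 0.017
led [307.70671378 152.40636042] 283 [ 0.06413634 -0.00721391  0.02867521]
wrist2 [306.89041096 152.99086758] [ 0.06343547 -0.00775881  0.0331257 ]
wrist7 [309.61616162 151.7037037 ] [ 0.06441866 -0.00629677  0.02935574]
wrist9 [307.27853881 152.61187215] [ 0.06422477 -0.00729248  0.02651205]
```

Black's LED sits in the tool frame just where the others' did, so it is aligned. Descend and grip.

play_rows(targets=[[0,0,3,0,0.7],[0,0,1.9,0,0.7],[0,0,1.2,0,0.7],[0,0,0,0,0.7],[0,0,0,0,0.3],[0,0,0,0,0.3],[0,0,0,0,0.3],[0,0,0,0,0.3],[0,0,0,0,0.3],[0,0,0,0,0.3]])

```text
clock: 26.15
tool_pos: [0.5167, 0.3044, 0.0168]
ee_rot: [[1.0, 0.03, 0.002], [0.03, -1.0, 0.001], [0.002, -0.001, -1.0]]
wrist_force: [-0.2, -0.0, 6.4]
finger_gap: 0.0353
finger_force: 46.5
```

play_rows(targets=[[0,0,-0.5,0,0.3],[0,0,-2,0,0.3],[0,0,-3.5,0,0.3],[0,0,-3,0,0.3],[0,0,0,0.12,0.3],[0,0,0,0.123,0.3],[0,0,0,0,0.3]])

```text
clock: 26.85
tool_pos: [0.5159, 0.304, 0.1057]
ee_rot: [[0.977, -0.214, 0.001], [-0.214, -0.977, 0.0], [0.001, -0.0, -1.0]]
wrist_force: [-0.9, 0.3, -1.3]
finger_gap: 0.0354
finger_force: 45.5
```

```bash
python3 go.py .5258 -.3249 -.213
```

```text
clock 26.85 pos [0.5159 0.304  0.1057] yaw -0.2154 turn -0.002 cm before turn x 14.41 y 61.23; after turn x 14.26 y 61.26 gap 0.0354
```

play_rows(targets=[[0.45,1.91,0,0,0.3],[0.9,3.83,0,0,0.3],[0.9,3.83,0,0,0.3],[0.9,3.83,0,0,0.3],[0.9,3.83,0,0,0.3],[0.9,3.83,0,0,0.3],[0.9,3.83,0,0,0.3],[0.9,3.83,0,0,0.3],[0.9,3.83,0,0,0.3],[0.9,3.83,0,0,0.3]])

```text
clock: 27.85
tool_pos: [0.5218, -0.0719, 0.1052]
ee_rot: [[0.978, -0.208, 0.0], [-0.208, -0.978, -0.0], [0.0, 0.0, -1.0]]
wrist_force: [0.1, 0.3, -1.5]
finger_gap: 0.0353
finger_force: 45.4
```

play_rows(targets=[[0.9,3.83,0,0,0.3],[0.9,3.83,0,0,0.3],[0.9,3.83,0,0,0.3],[0.9,3.83,0,0,0.3],[0.9,3.83,0,0,0.3],[0.9,3.83,0,0,0.3],[0.4,1.91,0,0,0.3],[0,0,0,0,0.3],[0,0,0,0,0.3]])

```text
clock: 28.75
tool_pos: [0.526, -0.3251, 0.1047]
ee_rot: [[0.978, -0.211, -0.001], [-0.211, -0.978, 0.001], [-0.001, -0.0, -1.0]]
wrist_force: [-0.2, 0.9, -1.1]
finger_gap: 0.0346
finger_force: 45.5
```

```bash
python3 go.py .5258 -.3249 -.213
```

```text
clock 28.75 pos [ 0.526  -0.3251  0.1047] yaw -0.2123 turn 0.001 cm before turn x -0.02 y -0.02; after turn x -0.02 y -0.02 gap 0.0346
```

play_rows(targets=[[0,0,2,0,0.3],[0,0,3,0,0.3],[0,0,2.4,0,0.3],[0,0,0.9,0,0.3],[0,0,0.4,0,0.3],[0,0,0.2,0,0.3],[0,0,0,0,0.3],[0,0,0,0,0.3]])

```text
clock: 29.55
tool_pos: [0.527, -0.3254, 0.0171]
ee_rot: [[0.977, -0.211, 0.001], [-0.211, -0.977, -0.001], [0.001, 0.001, -1.0]]
wrist_force: [1.3, 0.2, -0.8]
finger_gap: 0.0348
finger_force: 45.5
```

play_rows(targets=[[0,0,0,0,0.4],[0,0,0,0,0.45],[0,0,0,0,0.55],[0,0,0,0,0.7],[0,0,0,0,0.7],[0,0,0,0,0.7],[0,0,-2,0,0.7],[0,0,-4,0,0.7],[0,0,-4,0,0.7],[0,0,-2,0,0.7]])

```text
clock: 30.55
tool_pos: [0.5273, -0.3257, 0.1399]
ee_rot: [[0.977, -0.212, 0.003], [-0.212, -0.977, -0.002], [0.004, 0.001, -1.0]]
wrist_force: [-0.2, -0.1, 0.7]
finger_gap: 0.0596
finger_force: 0.0
```

play_rows(targets=[[0,0,-3,0,0.7],[-3,-3,-2,0,0.7],[-2,-3,0,0,0.7],[0,0,0,0,0.7],[0,0,0,0,0.7]])

```text
clock: 31.05
tool_pos: [0.4904, -0.2557, 0.1864]
ee_rot: [[0.978, -0.211, 0.001], [-0.211, -0.978, -0.001], [0.001, 0.0, -1.0]]
wrist_force: [0.8, -0.1, -0.1]
finger_gap: 0.0597
finger_force: 0.0
```

```bash
python3 cap.py 11 wrist
```

```text
wrist 65.70646984690485 321.9240537731946 239.27499513507135 [[-0.0019, -0.948, -0.3182, 0.0806], [1.0, -0.0018, -0.0007, 0.0001], [0.0001, -0.3182, 0.948, -0.1544], [0.0, 0.0, 0.0, 1.0]]
31.05 [ 0.4904 -0.2557  0.1864] [[0.978, -0.211, 0.001], [-0.211, -0.978, -0.001], [0.001, 0.0, -1.0]] 0.059722850940571705 0.017
```

View pics/wrist11.png

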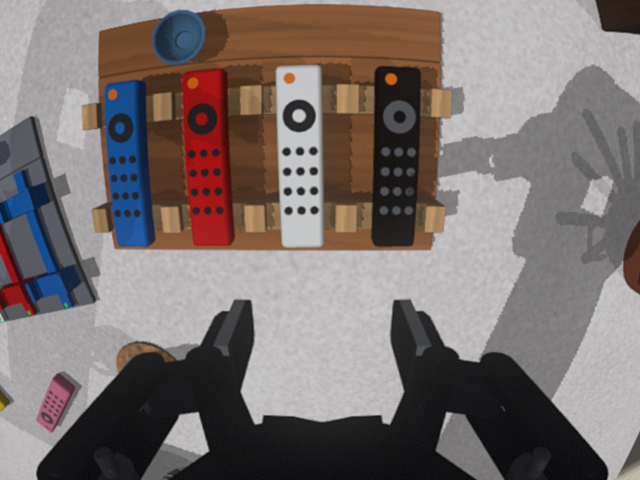

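The last view shows blue, red, white and black from left to right. All lie flat with keys up, centred between the stops (rings (121,127), (202,119), (299,116), (400,117)), and the arm is clear.

```bash
python3 -c "
from station import hand_in
print(hand_in())"
```

```text
the job is handed in; nothing more can be done
None
```

I laid all four remotes in the rack in reverse order (blue, red, white, black from left to right) and handed the job in at about 31 s. In the last picture they lie flat, keys up and centred between the stops; the hand-in returned no verdict.

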